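# Level the coin funnel's base and hold the level down

### The arm

A 6-joint arm with a two-finger parallel gripper is mounted at the origin on the work surface. World frame = base frame: x ahead of the robot, y to its left, z up, the work surface at z = 0. Lengths are in m, angles in rad, forces in N, time in s.
With the tool pointing down it reaches from about 0.425 to 0.925 m from the base axis. Payload 12.5 kg.
Tool frame: the origin (TCP) lies midway between the tips of the shut fingers; the grasp point (between the pads) lies 19 mm behind it; z points along the fingers, y is the line along which they close (so a half turn about z gives the same grasp; the last joint's range is limited). The gripper opens to 85 mm and grips with 20 to 120 N. Pads are 22 mm wide; open, the fingers measure 114 mm over their backs; the gripper's body (76 mm by 85 mm) begins 54 mm behind the grasp point. The pads swing forward as they close: fully open they stand 13 mm farther back than shut.
Start: joints at [-1.333, 0.491, 1.559, -0, 1.092, -0.106], TCP at [0.211, -0.588, 0.231] pointing down, gripper open.
Joint ranges: [-3.1, 3.1], [-0.84, 2.19], [0.05, 2.79], [-1.13, 4.28], [0.06, 2.93], [-2.69, 2.69]. Speed limits (rad/s): [2.22, 2.22, 2.79, 3.14, 3.14, 3.14].

### API

Orientations are given as a unit quaternion [x, y, z, w].
In Python, from rig import manip gives the robot as it stands.
- The arm moves only by the tool step_arm, never from a script. Its arguments are lists of equal length, an entry for each row: "translation": the shift along the tool's x, y, z each as a share of 8 cm, from -1 to 1, a list of three; "roll": the turn about the tool's z as a share of 120 degrees, from -1 to 1; "grip": the opening, from -1 (shut) to 1 (fully open). A call has 1 to 20 rows; each row is the pose to reach, as a shift and turn from the pose commanded when the call began, along the tool's axes at that moment; what a row does not reach only later rows make up. A row lasts 1/12 s, in which the tool goes at most 41.7 mm and 7.16 degrees, less where a joint would pass 70% of its speed; a pose out of reach is approached as far as the arm can. A call with a number of a shift or a turn outside -1 to 1 is refused whole. A call with a gripper value outside its range is refused whole. The fingers move at their own pace and stop on an object; the grip force is fixed at half the most. Time passes only in rows, so rows that repeat a pose let the fingers close. It gives the time, the measured TCP pose, the force, the opening and the grip force at its end, in the units of the state.
- manip.sense(): the state, without advancing time (a new reading comes with each control period).
- manip.get_image(name): name is "scene" or "top"; returns the picture (400x640x3 uint8, red, green, blue); there is no depth.
- manip.calibration(name): a dict with "vertical_fov" (degrees; the focal length in pixels is half the picture's height over the tangent of half this angle, whatever the lens; pixels are square), "cx", "cy" (the principal point, pixels), "k1" (the pictures are not rectified: a ray, as slopes to the right and down, at radius r is drawn at 1 + k1 r^2 times it, then the intrinsics apply), "pose" (4x4, takes a point from camera to world coordinates). Camera axes: x right, y up, looking along -z (the intrinsics and any distortion apply to the point x, -y, -z); pixel columns grow to the right and rows downward; lengths in m; the calibration is good to about 2 mm. A picture is of the moment at which its call begins. calibration takes no time and is no camera call.
- manip.close_job(): hands the job in; it is judged then, once.
The state is a dict: "time": time; "joints": joint angles; "dq": joint speeds; "effort": joint torques, N m; "tool_pos": TCP position; "tcp_rot": TCP orientation; "force": force on the tool from outside, world axes, zero at the start; "torque": the same for the moment, N m; "opening": finger opening in m; "gripper_force": force on a finger pad.
Only numpy, scipy, OpenCV 4.12 (cv2) and the standard library are available. Lean on these libraries where they do the work, as an engineer would, in place of code of your own. Each camera call takes 0.05 s, during which the arm holds its last target. There are 200 camera calls.

### The job

Level the coin funnel: lay the spirit level squarely on the rubber pad of the funnel's base plate, wholly on the pad and running along it, and let go of it; then turn the winged thumbscrew at the end of the plate until the bubble stands between the two lines of the vial. Finally press the level gently but firmly down onto the plate, and finish while still holding it pressed there with the bubble between the lines; leave the tube rack, the cup and the loupe alone.

Things in the scene. Friction and masses are not known exactly. Their poses are not given: they have to be found in the camera images.
- level: loose aluminium spirit level lying on the shelf, 150 mm long (own y), 26 wide (x), 30 high, about 0.18 kg; origin: centre of its underside. Lowest 18 mm: a solid bar over the whole length, to grip across the width. Above it two flat-topped end blocks, each 46 mm long, and in the 58 mm gap between them a pale clear vial, 16 mm thick, top 28.5 mm up, with two black lines
- bubble (a joint): place of the bubble in the vial, m along the level's own y; 0 is the middle. A white blob 12.6 mm long; the two lines' inner edges are 8.9 mm either side of the middle. It drifts to the higher end, about 0.5 mm for each 0.001 rad of slope, stops at 0.022 either way, and takes about 1 s to settle
- base_plate: aluminium plate carrying pad, funnel and thumbscrew, 190 mm (x) by 250 mm (y), 8 mm thick, top about 34 mm above the shelf. Origin on its pivot line, which runs along x at the underside, 20 mm in from the plate's end; y points along the plate to the thumbscrew, whose end is too low at the start
- pad_middle (a point): middle of the top of the dark rubber pad (44 mm by 170 mm, 2 mm thick) on the plate; axes as the plate's: y along the pad towards the thumbscrew end, x across it to the funnel's side. The plate's pivot is 85 mm in -y, 10 mm lower. The grey funnel on its steel stand, mouth 84 mm wide, 133 mm above the plate, has its axis 110 mm in +x, 30 mm in -y from here
- screw_grip (a point): point on the axis of the levelling thumbscrew, 12 mm below the top of its black grip, 42 mm above the plate, 55 mm in +x and 125 mm in +y of pad_middle (210 mm from the pivot line). The grip is an upright bar 44 mm long (this point's x), 14 mm wide (its y), 28 mm high, on a disc 40 mm across; the axes turn with it
- foot_screw (a joint): turn of the thumbscrew in rad, stops at 0 and 2.6; grows clockwise seen from above, which raises that end of the plate: 0.0276 rad of tilt for each rad, so the screw itself rises 5.8 mm per rad. Stays where left; turning takes about 0.2 N m. It starts between 0.4 and 1.3; level lies 0.5 to 1.5 rad further on, at no marked reading
- tube_rack: bystander: black block 40 mm by 120 mm with three clear coin tubes standing on it, 72 mm high; origin at the centre of its underside
- cup: bystander: white enamel sorting cup, 72 mm across the mouth and 60 mm high; origin at the centre of its underside
- loupe: bystander: black loupe standing on end, 40 mm across and 36 mm high; origin at the centre of its underside
There are look-alikes about, which are no part of the job. Of the things that look like the level, the middle-sized one is meant.

How it is judged:
On the way, in this order (a step that is already met when the one before it is completed fails the run):
1. the level lies squarely on the pad, let go (x of level in the frame of pad_middle between -0.012 and 0.012 m and y of level in the frame of pad_middle between -0.012 and 0.012 m and z of level in the frame of pad_middle between -0.003 and 0.003 m and angle between the y axis of level and the y axis of pad_middle, either way round below 0.12 rad and angle between the z axis of level and the z axis of pad_middle, either way round below 0.02 rad and contact force between the fingers and level below 0.1 N), for 0.2 s.
2. the plate is turned level and the bubble stands between the lines, the level lying free on the pad (all of step 1 and value of joint bubble between -0.0035 and 0.0035 m and angle between pad_middle's own z axis and vertical below 0.007 rad), for 0.3 s.
At the end, for the whole second after the job is handed in: level flat on the pad, its middle within 12 mm of the pad's middle each way, in line within 0.12 rad; bubble within 3.5 mm of the middle, plate within 0.007 rad of level; the fingers still press the level, which bears on the plate with 4 to 30 N including its own weight of about 2 N (x of level in the frame of pad_middle between -0.012 and 0.012 m and y of level in the frame of pad_middle between -0.012 and 0.012 m and z of level in the frame of pad_middle between -0.003 and 0.003 m and angle between the y axis of level and the y axis of pad_middle, either way round below 0.12 rad and angle between the z axis of level and the z axis of pad_middle, either way round below 0.02 rad and value of joint bubble between -0.0035 and 0.0035 m and angle between pad_middle's own z axis and vertical below 0.007 rad and contact force between the fingers and level above 1.5 N and contact force between level and base_plate between 4 and 30 N and linear speed of level below 0.01 m/s); the arm keeps its last pose, push and grip.
It fails at once if a bystander was disturbed (distance of any of tube_rack, cup, loupe from where it was at the start of the episode above 0.015 m).
It fails at once if the level was rammed onto the plate (contact force between level and base_plate above 70 N).
It also fails if it takes over 51 s, if anything falls off the work surface, if the arm or the gripper's body presses on something with over 40 N, if the wrist force passes 120 N, or if a joint passes its speed limit or range.

## Working session

There is one attempt and no reset: what is moved stays moved. The work goes in short steps, Python scripts to look and compute and a tool call to move; the robot and the scene stay as the last step left them, time stands still between calls to the robot, and variables do not carry over. Pictures are saved under pics/ and viewed, at most 10 in all, crops included, and the job is handed in when it is done.

Besides the shell and the picture viewer there is one more tool, called after "Call:" as name([rows], argument=value, ...), one row to a line, values as JSON. step_arm: Moves the arm, as the interface text tells. Its arguments: {"type":"object","properties":{"translation":{"type":"array"},"roll":{"type":"array"},"grip":{"type":"array"}},"required":["translation","roll","grip"]}

```bash
ls; mkdir -p pics
cat > h.py <<'E'
import numpy as np, cv2
from rig import manip
def cal(n):
    c=manip.calibration(n); f=200/np.tan(np.radians(c["vertical_fov"])/2)
    return f,c["cx"],c["cy"],c["k1"],np.array(c["pose"])
def ray(n,u,v):
    f,cx,cy,k,T=cal(n); d=np.array([(u-cx)/f,(v-cy)/f]); s=d.copy()
    for _ in range(20): s=d/(1+k*(s@s))
    return T[:3,3],T[:3,:3]@np.array([s[0],-s[1],-1])
def onz(n,u,v,z):
    o,d=ray(n,u,v); return o+d*(z-o[2])/d[2]
def px(n,P):
    f,cx,cy,k,T=cal(n); p=T[:3,:3].T@(np.array(P)-T[:3,3]); s=np.array([p[0],-p[1]])/-p[2]
    s=s*(1+k*(s@s)); return s*f+[cx,cy]
def snap(n,name):
    im=manip.get_image(n)[:,:,::-1].copy(); cv2.imwrite(f"pics/{name}.png",im); return im
E
python3 - <<'E'
from h import *
for n in("scene","top"):
    snap(n,n+"0"); print(n,cal(n))
print(manip.sense())
E
```

```text
pics
scene (np.float64(472.1365750714673), 321.8955712200235, 200.18734156265336, -0.056808373997007465, array([[ 0.85911104, -0.40576674,  0.31189993,  0.89888357],
       [ 0.51160959,  0.66475244, -0.5443894 , -0.66906854],
       [ 0.01355887,  0.62726194,  0.77869032,  0.98607127],
       [ 0.        ,  0.        ,  0.        ,  1.        ]]))
top (np.float64(449.5971814800331), 309.8837443494454, 203.583680030133, 0.016396859465823473, array([[ 8.51270383e-04,  9.99218570e-01, -3.95161207e-02,
         4.59182314e-01],
       [-9.99917912e-01,  3.45341364e-04, -1.28081652e-02,
        -2.47564101e-02],
       [-1.27845099e-02,  3.95237801e-02,  9.99136841e-01,
         1.49241676e+00],
       [ 0.00000000e+00,  0.00000000e+00,  0.00000000e+00,
         1.00000000e+00]]))
{'time': 0.1, 'joints': array([-1.33264092e+00,  4.91446944e-01,  1.55942741e+00,  1.72786727e-05,
        1.09172466e+00, -1.05632228e-01]), 'dq': array([ 0.00179198, -0.00204171, -0.00218579,  0.00047849,  0.00072481,
        0.00100231]), 'effort': array([ 4.92760912e-03, -6.19444227e+01, -2.62026697e+01, -3.46490538e-05,
        2.87008501e-03,  1.03034228e-05]), 'tool_pos': array([ 0.21061254, -0.58820629,  0.2308053 ]), 'tcp_rot': array([ 9.85263156e-01,  1.71044614e-01, -2.56692333e-05, -5.02583913e-04]), 'force': array([ 0.64671952,  0.27957611, -0.45567371]), 'torque': array([ 0.02671918,  0.01188446, -0.0131336 ]), 'gripper_force': 0.0, 'opening': 0.08512425259748016}
```

View pics/scene0.png

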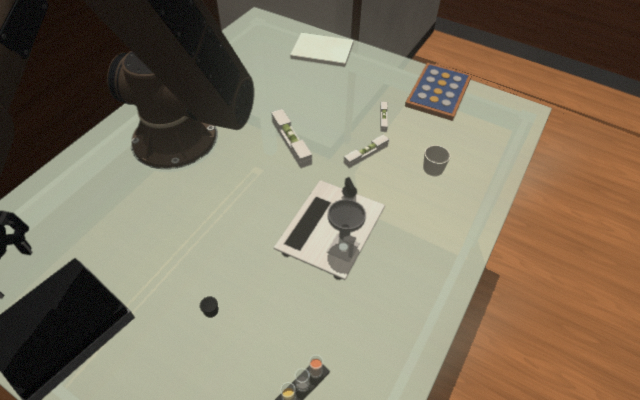

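View pics/top0.png

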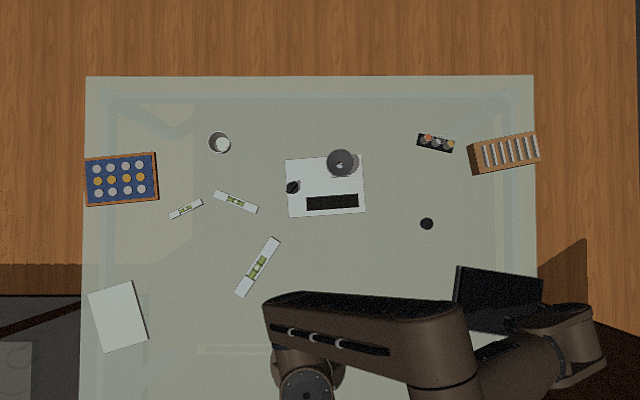

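The top view shows the middle-sized level at about (236,202), the pad at (332,202), the thumbscrew at (292,187) and the funnel at (341,162). The smaller level is at (186,209) and the larger one at (257,267).

Run:
```python
from h import *
t=cv2.imread("pics/top0.png"); s=cv2.imread("pics/scene0.png")
a=cv2.resize(t[140:230,200:380],None,fx=4.4,fy=4.4,interpolation=cv2.INTER_CUBIC)
cv2.imwrite("pics/c1.png",a[:396])
b=cv2.resize(s[125:285,270:400],None,fx=3.6,fy=3.6,interpolation=cv2.INTER_CUBIC);cv2.imwrite("pics/c2.png",b)
hsv=cv2.cvtColor(t,cv2.COLOR_BGR2HSV); g=t.max(2)
print("bg",t[230,280],t[195,222],t[202,332],t[205,240])
def reg(mask,x0,y0,x1,y1,z,nm):
    m=np.zeros_like(mask); m[y0:y1,x0:x1]=mask[y0:y1,x0:x1]
    cs,_=cv2.findContours(m,0,2); c=max(cs,key=cv2.contourArea)
    P=np.array([onz("top",u,v,z)[:2]*1000 for u,v in cv2.boxPoints(cv2.minAreaRect(c))]).astype(np.float32)
    r=cv2.minAreaRect(P); print(nm,r, cv2.minAreaRect(c))
white=((t.min(2)>195)*255).astype(np.uint8)
white=cv2.morphologyEx(white,3,np.ones((9,9)))
reg(white,208,184,264,220,.03,"level")
dark=((g<60)*255).astype(np.uint8)
reg(dark,303,190,362,213,.034,"pad")
reg(dark,284,178,301,196,.085,"screw")
```

```text
bg [131 144 141] [170 171 163] [36 35 34] [ 99 141 128]Traceback (most recent call last):
  File "<stdin>", line 15, in <module>
  File "<stdin>", line 10, in reg
ValueError: max() iterable argument is empty
```

View pics/c1.png

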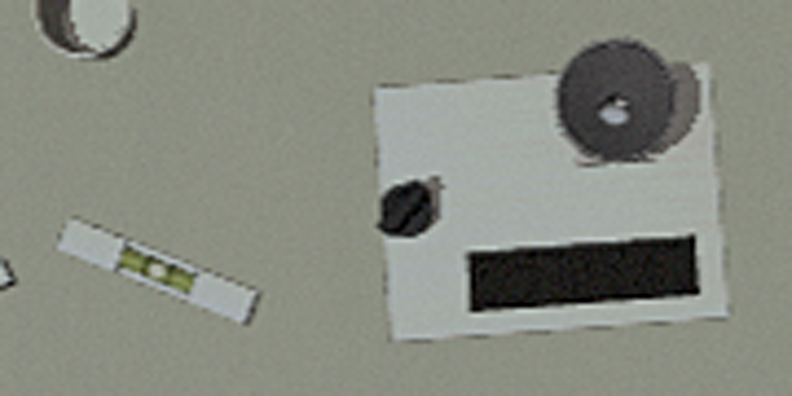

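View pics/c2.png

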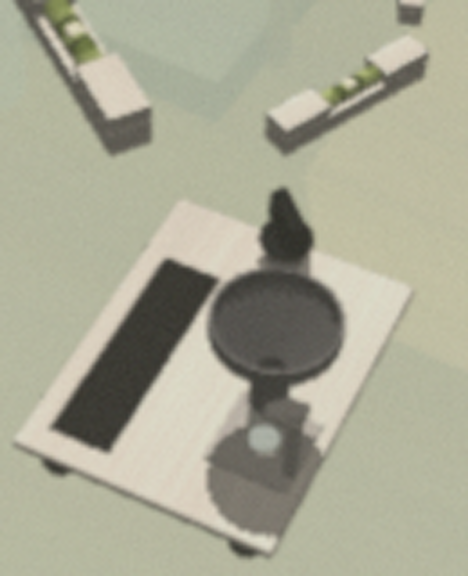

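The first crop shows the level tilted about 20° and the pad nearly along the image rows. The screw's grip bar lies diagonally, running from lower left to upper right. The second crop shows the plate, the funnel and the bar standing clear of each other.

```bash
cat >> h.py <<'E'
def reg(n,mask,x0,y0,x1,y1,z,nm):
    m=np.zeros_like(mask); m[y0:y1,x0:x1]=mask[y0:y1,x0:x1]
    cs,_=cv2.findContours(m,0,1); c=max(cs,key=cv2.contourArea)
    m[:]=0; cv2.drawContours(m,[c],-1,1,-1)
    v,u=np.nonzero(m); P=np.array([onz(n,a,b,z)[:2]*1000 for a,b in zip(u,v)])
    w=np.cov(P.T); e,V=np.linalg.eigh(w); d=V[:,1]*np.sign(V[1,1])
    print(nm,"centre",P.mean(0).round(1),"len",np.sqrt(12*e[::-1]).round(1),"long-axis deg from +y toward -x",np.degrees(np.arctan2(-d[0],d[1])).round(1),"px",u.mean().round(1),v.mean().round(1))
    return P
E
cat > m.py <<'E'
from h import *
t=cv2.imread("pics/top0.png"); g=t.max(2)
i=t.astype(int)
white=(((t.min(2)>146)|(abs(i[:,:,1]-i[:,:,0])>25)|(t.max(2)<105))*255).astype(np.uint8)
white=cv2.morphologyEx(white,3,np.ones((3,3)))
reg("top",white,208,184,264,220,.028,"level")
dark=((g<85)*255).astype(np.uint8)
reg("top",dark,303,190,362,215,.034,"pad")
reg("top",dark,284,178,302,197,.070,"screw dark all")
v=((g<28)*255).astype(np.uint8)
reg("top",v,284,178,302,197,.09,"bar?")
print(g[178:197,284:304])
s=cv2.imread("pics/scene0.png");reg("scene",((s.max(2)<85)*255).astype(np.uint8),283,192,331,252,.034,"pad scene")
s2=s.astype(int); 
print(s[165:200:1,336:362].max(2))
E
python3 m.py
```

```text
level centre [525.1 236.9] len [153.6  25.3] long-axis deg from +y toward -x -21.9 px 235.5 201.1
pad centre [523.2 -78.2] len [167.1  43.7] long-axis deg from +y toward -x 4.4 px 332.1 201.6
screw dark all centre [566.6  49.8] len [37.6 33.2] long-axis deg from +y toward -x 54.1 px 292.1 187.4
bar? centre [568.3  46.7] len [39.1 18.6] long-axis deg from +y toward -x 61.9 px 292.8 186.4
[[144 138 165 174 174 171 175 171 170 172 173 172 172 174 174 175 173 171
  170 168]
 [142 141 164 172 172 171 174 176 175 177 175 176 179 178 182 178 175 174
  174 172]
 [141 138 166 174 171 175 177 178 183 189 163 176 187 146 101  98 157 176
  170 170]
 [142 140 165 176 179 185 193 173 122  74  42  90 116 112 109 101 161 178
  172 173]
 [140 139 158 181 169 103  54  54  32  26  17  27  53 102 112 103 103 154
  173 173]
 [145 144 166 145  76  30  39  13  15  23  38  45  23  50  95 103 161 178
  172 173]
 [143 146 138  88  29  35  16  25  22  39  44  31   7  35  97 102 163 179
  172 172]
 [141 148 104  32  31  31  36  37  40  45  48  21   1  22  95 100 160 176
  173 171]
 [144 154 101  22  44  27  31 
[... 4121 characters left out ...]
52  54  50
   54  64 109 164 189 194 193 191]
 [218 218 218 217 218 216 184 118  67  56  59  58  57  51  52  50  52  51
   54  84 149 187 197 198 196 191]
 [218 219 218 218 217 213 193 141  82  61  59  59  58  55  54  52  53  53
   67 111 181 211 213 207 200 198]
 [218 217 218 219 218 200 161 118  86  72  64  62  58  58  56  56  58  68
   89 121 187 217 219 218 215 214]
 [217 218 218 218 214 175 134 113  93  80  75  75  69  66  66  68  70  84
  108 131 188 216 220 219 218 217]
 [217 219 218 216 213 181 138 119 105  93  90  86  82  84  82  83  87  96
  115 135 189 216 218 219 218 219]
 [218 216 208 198 189 170 133 112 102  96  92  91  90  91  92  92  98 113
  124 136 189 214 218 218 218 217]]
```

Run:
```python
from h import *
s=cv2.imread("pics/scene0.png")
print("screw px pred",px("scene",[.5684,.0506,.085]),"level px pred",px("scene",[.525,.237,.03]), "pad pred",px("scene",[.5232,-.0782,.034]))
# triangulation of pad centre
def tri(a,b):
    o1,d1=ray("top",*a);o2,d2=ray("scene",*b)
    A=np.c_[d1,-d2]; t=np.linalg.lstsq(A,o2-o1,rcond=None)[0]
    p,q=o1+t[0]*d1,o2+t[1]*d2; return ((p+q)/2).round(4),np.linalg.norm(p-q).round(4)
print(tri((332.1,201.6),(307.1,223.3)))
i=s.astype(int); 
c=cv2.resize(s[125:175,335:400],None,fx=8,fy=8,interpolation=cv2.INTER_CUBIC)
cv2.imwrite("pics/c3.png",c)
```

```text
screw px pred [350.31756354 181.53134077] level px pred [366.94261076 146.46007028] pad pred [308.54856672 220.97722171]
(array([ 0.5221, -0.0796,  0.0251]), np.float64(0.004))
```

Call:
step_arm([
  [0.5,-0.5,0],
  [1,-1,0],
  [1,-1,0],
  [1,-1,0],
], roll=[0,0,0,0], grip=[1,1,1,1])

```text
time: 0.43
tool_pos: [0.2606, -0.4817, 0.2313]
tcp_rot: [0.985, 0.172, 0.0, -0.001]
force: [0.2, 0.8, 0.4]
opening: 0.0854
gripper_force: 0.0
```

View pics/c3.png

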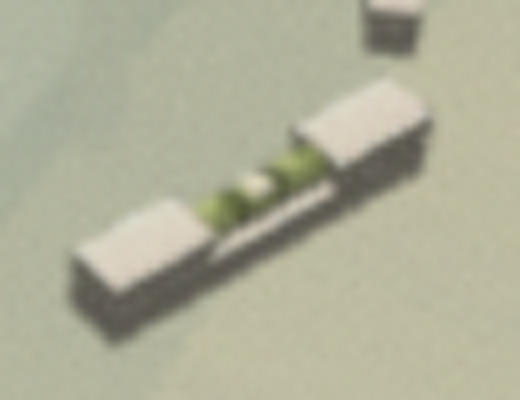

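The level crop shows its top-face centre at scene pixel (366.6,148.4), with the bubble in the middle. Both views agree to within a few mm, with a common offset that cancels between the objects.

Call:
step_arm([
  [0.5,-0.5,0],
  [1,-1,0],
  [1,-1,0],
], roll=[0,0,0], grip=[1,1,1])

```text
time: 0.68
tool_pos: [0.3077, -0.3817, 0.231]
tcp_rot: [0.985, 0.171, -0.0, -0.0]
force: [1.2, -0.8, 0.6]
opening: 0.0852
gripper_force: 0.0
```

Call:
step_arm([
  [0.5,-0.5,0],
  [1,-1,0],
  [1,-1,0],
], roll=[0,0,0], grip=[1,1,1])

```text
time: 0.93
tool_pos: [0.3562, -0.2793, 0.2313]
tcp_rot: [0.985, 0.171, -0.0, -0.0]
force: [0.6, 0.3, 0.3]
opening: 0.0852
gripper_force: 0.0
```

Call:
step_arm([
  [0.5,-0.5,0],
  [1,-1,0],
  [1,-1,0],
], roll=[0,0,0], grip=[1,1,1])

```text
time: 1.18
tool_pos: [0.4048, -0.177, 0.2313]
tcp_rot: [0.985, 0.171, 0.0, -0.0]
force: [0.4, -0.8, 0.1]
opening: 0.0858
gripper_force: 0.0
```

Call:
step_arm([
  [0.5,-0.5,0],
  [1,-1,0],
  [1,-1,0],
], roll=[0,0,0], grip=[1,1,1])

```text
time: 1.43
tool_pos: [0.4534, -0.0747, 0.2313]
tcp_rot: [0.985, 0.171, 0.0, 0.0]
force: [0.5, -0.6, 0.2]
opening: 0.0854
gripper_force: 0.0
```

Call:
step_arm([
  [0.5,-0.5,0],
  [1,-1,0],
  [1,-1,0],
], roll=[0,0,0], grip=[1,1,1])

```text
time: 1.68
tool_pos: [0.5019, 0.0278, 0.2312]
tcp_rot: [0.985, 0.171, 0.0, -0.0]
force: [0.5, -0.6, 0.2]
opening: 0.0853
gripper_force: 0.0
```

Call:
step_arm([
  [0.5,-0.5,0],
  [1,-1,0],
  [1,-1,0],
  [1,-1,0],
], roll=[0,0,0,0], grip=[1,1,1,1])

```text
time: 2.02
tool_pos: [0.551, 0.1315, 0.2307]
tcp_rot: [0.985, 0.173, 0.0, -0.0]
force: [-0.6, 0.3, 0.3]
opening: 0.0856
gripper_force: 0.0
```

Call:
step_arm([
  [0.16,-1,0],
  [0.16,-1,0.5],
  [0.16,-1,1],
  [0.16,-1,1],
  [0.16,-1,1],
  [0.16,-1,1],
  [0.16,-1,1],
  [0.16,-1,1],
], roll=[-0.06,-0.12,-0.18,-0.24,-0.3,-0.36,-0.403,-0.403], grip=[0.5,0.3,0.3,0.3,0.3,0.3,0.3,0.3])

```text
time: 2.68
tool_pos: [0.5344, 0.2067, 0.1509]
tcp_rot: [0.828, 0.561, -0.0, -0.0]
force: [-0.8, -0.5, -0.9]
opening: 0.0555
gripper_force: 0.0
```

Call:
step_arm([
  [0.27,-0.24,0.4],
  [0.27,-0.24,0.8],
  [0.27,-0.24,0.8],
  [0.27,-0.24,0.8],
  [0.27,-0.24,0.8],
], roll=[0,0,0,0,0], grip=[0.3,0.3,0.3,0.3,0.3])

```text
time: 3.1
tool_pos: [0.5253, 0.234, 0.0885]
tcp_rot: [0.829, 0.559, 0.0, 0.0]
force: [1.0, 0.3, 0.5]
opening: 0.0557
gripper_force: 0.0
```

Run:
```python
from h import *
t=snap("top","top1"); s=snap("scene","scene1")
print(manip.sense()["opening"])
a=cv2.resize(t[160:240,190:280],None,fx=4.4,fy=4.4,interpolation=cv2.INTER_CUBIC)
b=cv2.resize(s[95:175,310:400],None,fx=4.4,fy=4.4,interpolation=cv2.INTER_CUBIC)
cv2.imwrite("pics/c4.png",np.hstack([a,b]))
```

```text
0.05505446639923389
```

View pics/c4.png

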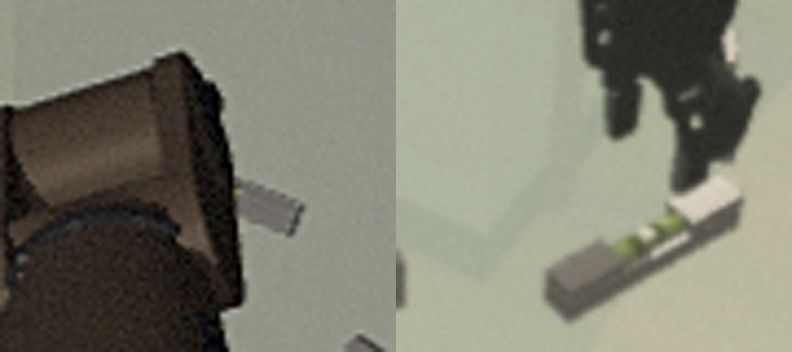

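The scene panel shows the fingertips at about (361,126) and (377,138), above and slightly beyond the level. Next I compare this with where the TCP should appear.

Run:
```python
from h import *
for z in(.0885,.093,.097):print(px("scene",[.5253,.234,z]))
ey=np.array([.928,-.373,0])
for sg in(-1,1):print(px("scene",np.array([.5253,.234,.094])+sg*ey*.0275), px("scene",np.array([.5253,.234,.094])+sg*ey*.037))
print(px("scene",[.525,.235,.03]),px("scene",[.525,.23,.03]))
```

```text
[368.37501609 132.07479334]
[368.5198781  130.87431843]
[368.6492585  129.80193677]
[362.09901555 125.17814477] [359.90034943 123.3294805 ]
[375.13967118 136.15234895] [377.44720313 138.0959122 ]
[366.62315707 146.87910347] [365.82218872 147.92974479]
```

Call:
step_arm([
  [-0.035,0,0.4],
  [-0.035,0,0.8],
  [-0.035,0,0.95],
  [-0.035,0,1],
  [-0.035,0,1],
], roll=[0,0,0,0,0], grip=[0.3,0.3,0.3,0.3,0.3])

```text
time: 3.62
tool_pos: [0.5238, 0.2317, 0.0076]
tcp_rot: [0.829, 0.559, -0.0, 0.0]
force: [-0.5, 0.0, 0.5]
opening: 0.0558
gripper_force: 0.0
```

Call:
step_arm([
  [0,0,0.04],
  [0,0,0.04],
  [0,0,0.04],
  [0,0,0.04],
  [0,0,0.04],
  [0,0,0.04],
  [0,0,0.04],
  [0,0,0.04],
], roll=[0,0,0,0,0,0,0,0], grip=[0.3,-0.5,-1,-1,-1,-1,-1,-1])

```text
time: 4.28
tool_pos: [0.524, 0.2319, 0.0053]
tcp_rot: [0.829, 0.56, 0.001, 0.0]
force: [-1.6, -0.7, 7.7]
opening: 0.0246
gripper_force: 59.6
```

Call:
step_arm([
  [0,0,-0.3],
  [0,0,-0.7],
  [0,0,-1],
  [0,0,-1],
], roll=[0,0,0,0], grip=[-1,-1,-1,-1])

```text
time: 4.62
tool_pos: [0.5252, 0.2325, 0.0888]
tcp_rot: [0.829, 0.56, 0.003, 0.001]
force: [0.4, 0.1, -0.9]
opening: 0.0244
gripper_force: 60.1
```

Call:
step_arm([
  [-0.2,0.08,-0.3],
  [-0.4,0.16,-0.6],
  [-0.6,0.24,-0.9],
  [-0.8,0.32,-1],
  [-1,0.4,-1],
  [-1,0.4,-1],
], roll=[-0.05,-0.1,-0.15,-0.2,-0.219,-0.219], grip=[-1,-1,-1,-1,-1,-1])

```text
time: 5.12
tool_pos: [0.5231, 0.1435, 0.1644]
tcp_rot: [0.68, 0.734, 0.0, 0.0]
force: [0.6, -0.3, -3.2]
opening: 0.0244
gripper_force: 60.0
```

Call:
step_arm([
  [-0.3,-0.025,0],
  [-0.6,-0.05,0],
  [-0.95,-0.075,0],
], roll=[0,0,0], grip=[-1,-1,-1])

```text
time: 5.37
tool_pos: [0.5226, 0.0694, 0.1635]
tcp_rot: [0.68, 0.733, -0.0, -0.0]
force: [2.6, 0.0, -2.2]
opening: 0.024
gripper_force: 60.0
```

Call:
step_arm([
  [-0.3,-0.025,0],
  [-0.6,-0.05,0],
  [-0.95,-0.075,0],
], roll=[0,0,0], grip=[-1,-1,-1])

```text
time: 5.62
tool_pos: [0.5224, -0.0072, 0.1635]
tcp_rot: [0.68, 0.733, -0.0, -0.0]
force: [0.8, -0.1, -2.8]
opening: 0.0246
gripper_force: 60.0
```

Call:
step_arm([
  [-0.3,-0.025,0],
  [-0.6,-0.05,0],
  [-0.95,-0.075,0],
  [-0.95,-0.075,0],
  [-0.95,-0.075,0],
  [-0.95,-0.075,0],
], roll=[0,0,0,0,0,0], grip=[-1,-1,-1,-1,-1,-1])

```text
time: 6.12
tool_pos: [0.5223, -0.0825, 0.1636]
tcp_rot: [0.68, 0.733, -0.0, -0.0]
force: [0.4, -0.4, -2.4]
opening: 0.0246
gripper_force: 60.0
```

Call:
step_arm([
  [0,0,0.4],
  [0,0,0.8],
  [0,0,1],
  [0,0,1],
], roll=[0,0,0,0], grip=[-1,-1,-1,-1])

```text
time: 6.45
tool_pos: [0.521, -0.0815, 0.081]
tcp_rot: [0.679, 0.734, -0.001, -0.003]
force: [0.8, 0.2, -2.3]
opening: 0.0247
gripper_force: 59.9
```

Call:
step_arm([
  [0,0,0.2],
  [0,0,0.35],
  [0,0,0.42],
  [0,0,0.42],
], roll=[0,0,0,0], grip=[-1,-1,-1,-1])

```text
time: 6.78
tool_pos: [0.5225, -0.0824, 0.0503]
tcp_rot: [0.68, 0.734, -0.0, -0.0]
force: [-0.1, 0.3, -2.4]
opening: 0.0243
gripper_force: 60.0
```

Run:
```python
from h import *
s=snap("scene","scene2"); t=snap("top","top2")
b=cv2.resize(s[150:290,260:400],None,fx=4,fy=4,interpolation=cv2.INTER_CUBIC)
cv2.imwrite("pics/c5.png",b)
```

```text
(no output)
```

View pics/c5.png

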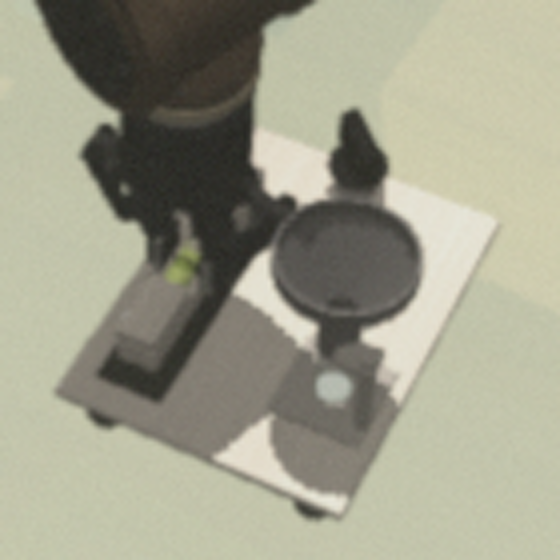

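The level hangs just above the pad and in line with it. Its near lower corners are at about scene (289,237) and (299,243), and the pad's near edge runs from (285,243) to (300,250).

Run:
```python
from h import *
c=np.array([.5225,-.0824,.045]);ex=np.array([.997,.0767,0]);ey=np.array([-.0767,.997,0])
k=lambda p:(px("scene",p)-[260,150])*4
for z in(0,.03):
  for x in(-.013,.013):print("level",z,x,k(c+ex*x-ey*.075+[0,0,z]))
for cc in([.523,-.0782,.034],[.5235,-.083,.034]):
  for x in(-.022,.022):print("pad",k(np.array(cc)+ex*x-ey*.085))
```

```text
level 0 -0.013 [112.49010821 359.38019393]
level 0 0.013 [150.76317087 375.81854756]
level 0.03 -0.013 [110.31630045 330.6680788 ]
level 0.03 0.013 [149.39122266 347.27584   ]
pad [ 96.68824285 371.69675895]
pad [161.13484003 399.57693736]
pad [ 92.96039069 377.74541218]
pad [157.52266554 405.75755032]
```

Call:
step_arm([
  [0,0,0.05],
  [0,0,0.1],
  [0,0,0.1],
  [0,0,0.1],
], roll=[0,0,0,0], grip=[-1,-1,-1,-1])

```text
time: 7.22
tool_pos: [0.5225, -0.0831, 0.0425]
tcp_rot: [0.68, 0.733, -0.0, -0.0]
force: [0.0, -0.3, -2.2]
opening: 0.0242
gripper_force: 60.0
```

Call:
step_arm([
  [0,0,0.015],
  [0,0,0.025],
  [0,0,0.025],
  [0,0,0.025],
], roll=[0,0,0,0], grip=[-1,-1,-1,-1])

```text
time: 7.55
tool_pos: [0.5226, -0.0831, 0.0406]
tcp_rot: [0.68, 0.733, 0.0, 0.0]
force: [0.3, -0.1, -1.0]
opening: 0.024
gripper_force: 60.2
```

Call:
step_arm([
  [0,0,0.01],
  [0,0,0.015],
  [0,0,0.015],
  [0,0,0.015],
  [0,0,0.015],
  [0,0,0.015],
  [0,0,0.015],
], roll=[0,0,0,0,0,0,0], grip=[-1,-1,-1,-0.4,-0.3,0,0])

```text
time: 8.13
tool_pos: [0.5226, -0.0832, 0.0392]
tcp_rot: [0.68, 0.733, -0.0, 0.0]
force: [-1.0, 0.3, 0.1]
opening: 0.0424
gripper_force: 0.0
```

Call:
step_arm([
  [0,0,0],
  [0,0,0],
  [0,0,0],
  [0,0,-0.3],
  [0,0,-0.7],
  [0,0,-1],
  [0,0,-1],
], roll=[0,0,0,0,0,0,0], grip=[0,0,0,0,0,0,0])

```text
time: 8.72
tool_pos: [0.5242, -0.0835, 0.1233]
tcp_rot: [0.68, 0.733, 0.001, 0.003]
force: [0.7, -0.6, 0.6]
opening: 0.0429
gripper_force: 0.0
```

Call:
step_arm([
  [0.4,0.2,0],
  [0.8,0.5,0],
  [1,0.69,0],
], roll=[0,0,0], grip=[0,0,0])

```text
time: 8.97
tool_pos: [0.5725, 0.0032, 0.1193]
tcp_rot: [0.68, 0.733, 0.0, 0.0]
force: [-0.3, -0.2, 0.1]
opening: 0.0427
gripper_force: 0.0
```

Call:
step_arm([
  [0.4,0,0],
  [0.57,0,0],
  [0.57,0,0],
  [0.57,0,0],
  [0.57,0,0],
  [0.57,0,0],
  [0.57,0,0],
  [0.57,0,0],
  [0.57,0,0],
], roll=[-0.06,-0.12,-0.18,-0.24,-0.3,-0.36,-0.38,-0.38,-0.38], grip=[0,0,0,0,0,0,0,0,0])

```text
time: 9.72
tool_pos: [0.568, 0.0463, 0.1189]
tcp_rot: [0.343, 0.939, -0.0, -0.0]
force: [0.1, -0.0, -0.6]
opening: 0.0425
gripper_force: 0.0
```

Run:
```python
from h import *
s=snap("scene","scene3"); t=snap("top","top3")
b=cv2.resize(s[150:270,270:390],None,fx=4.8,fy=4.8,interpolation=cv2.INTER_CUBIC)
a=cv2.resize(t[160:220,290:370],None,fx=2.7,fy=9.6,interpolation=cv2.INTER_CUBIC)
cv2.imwrite("pics/c6.png",np.hstack([b,a]))
print(px("scene",[.568,.0465,.082]),px("scene",[.568,.0465,.125]))
```

```text
[349.3340765  183.28750445] [350.35628181 171.86075585]
```

View pics/c6.png

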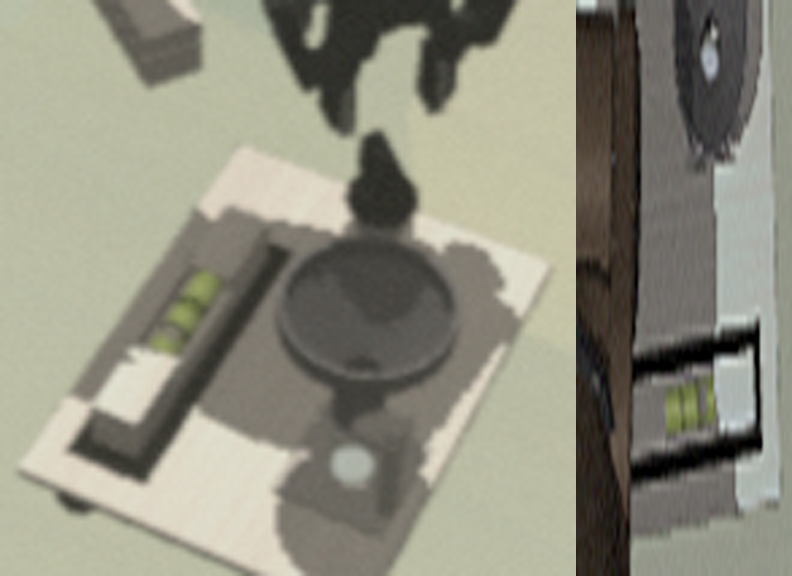

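The level lies squarely on the pad. The bubble is towards the pivot end, near scene (307,219), and the fingers straddle the screw's grip bar. Next: the bubble offset.

```bash
cat > bub.py <<'E'
from h import *
import sys
def prof(n,im,z,c=(.5226,-.0831),ang=4.4):
    a=np.radians(ang); ey=np.array([-np.sin(a),np.cos(a),0]);ex=np.array([np.cos(a),np.sin(a),0])
    ys=np.arange(-.046,.0461,.001); out=[]
    f=im.astype(np.float32)
    for y in ys:
        v=[]
        for x in(-.004,-.002,0,.002,.004):
            p=px(n,np.array([*c,z])+ey*y+ex*x); q=cv2.getRectSubPix(f,(1,1),(float(p[0]),float(p[1])))[0,0]; v.append(q)
        out.append(np.mean(v,0))
    return ys,np.array(out)
if __name__=="__main__":
    for n,f in zip(("scene","top"),sys.argv[1:]):
        im=cv2.imread(f"pics/{f}.png"); ys,p=prof(n,im,.062)
        print(n); print("g-b",(p[:,1]-p[:,0]).round().astype(int)[::2]);print("b  ",p[:,0].round().astype(int)[::2]); print((ys*1000).round().astype(int)[::2])
E
python3 bub.py scene3 top3
```

```text
scene
g-b [17 17 18 17 18 17 17 18 17 18 21 32 45 52 47 37 26 19 17 19 28 41 51 54
 54 53 51 47 41 39 44 50 54 54 54 55 54 52 43 29 19 13 11 10  9 10 10]
b   [203 202 202 202 202 202 202 202 199 188 162 131 108  97  97 100 104 104
 102  94  88  90  94  96  96  91  81  73  69  72  81  90  95  97  97  95
  91  89  90  96 104 110 112 112 113 114 113]
[-46 -44 -42 -40 -38 -36 -34 -32 -30 -28 -26 -24 -22 -20 -18 -16 -14 -12
 -10  -8  -6  -4  -2   0   2   4   6   8  10  12  14  16  18  20  22  24
  26  28  30  32  34  36  38  40  42  44  46]
top
g-b [ 3  4  5  4  4  3  3  2  2  1 -1  6 22 49 56 51 38 24  8  7 10 18 33 50
 53 55 54 53 52 50 46 41 44 48 53 53 52 52 54 55 42 25  4  2  3  4  4]
b   [176 175 177 177 177 177 178 179 180 182 178 153 116  85  79  82  87  93
 100  96  88  75  70  72  80  84  83  84  84  79  73  68  74  81  86  86
  85  84  83  83  92 101 110 110 108 106 105]
[-46 -44 -42 -40 -38 -36 -34 -32 -30 -28 -26 -24 -22 -20 -18 -16 -14 -12
 -10  -8  -6  -4  -2   0   2   4   6   8  10  12  14  16  18  20  22  24
  26  28  30  32  34  36  38  40  42  44  46]
```

Call:
step_arm([
  [0,0,0.3],
  [0,0,0.5],
  [0,0,0.65],
  [0,0,0.72],
  [0,0,0.72],
], roll=[0,0,0,0,0], grip=[0,0,0,0,0])

```text
time: 10.23
tool_pos: [0.5676, 0.0463, 0.0606]
tcp_rot: [0.343, 0.939, -0.0, -0.001]
force: [0.8, 1.0, 0.2]
opening: 0.0426
gripper_force: 0.0
```

Call:
step_arm([
  [0,0,0],
  [0,0,0],
  [0,0,0],
  [0,0,0],
  [0,0,0],
  [0,0,0],
  [0,0,0],
  [0,0,0],
], roll=[0,0,0,0,0,0,0,0], grip=[-0.3,-0.5,-0.6,-0.7,-0.8,-1,-1,-1])

```text
time: 10.9
tool_pos: [0.5703, 0.0483, 0.0631]
tcp_rot: [0.343, 0.939, 0.002, 0.003]
force: [9.3, 18.7, -1.5]
opening: 0.0128
gripper_force: 59.7
```

Call:
step_arm([
  [0,0.03,0],
  [0,0.045,0],
  [0,0.045,-0.007],
  [0,0.045,-0.014],
  [0,0.045,-0.021],
  [0,0.045,-0.028],
  [0,0.045,-0.035],
  [0,0.045,-0.035],
  [0,0.045,-0.035],
], roll=[0,0,0.048,0.096,0.144,0.192,0.239,0.239,0.239], grip=[-1,-1,-1,-1,-1,-1,-1,-1,-1])

```text
time: 11.65
tool_pos: [0.5697, 0.0477, 0.0658]
tcp_rot: [0.565, 0.825, -0.001, 0.0]
force: [-5.7, -11.5, 10.4]
opening: 0.0127
gripper_force: 61.7
```

Call:
step_arm([
  [-0.01,-0.015,-0.007],
  [-0.01,-0.015,-0.014],
  [-0.01,-0.015,-0.021],
  [-0.01,-0.015,-0.028],
  [-0.01,-0.015,-0.032],
  [-0.01,-0.015,-0.032],
  [-0.01,-0.015,-0.032],
], roll=[0.048,0.096,0.144,0.192,0.215,0.215,0.215], grip=[-1,-1,-1,-1,-1,-1,-1])

```text
time: 12.23
tool_pos: [0.5687, 0.047, 0.0684]
tcp_rot: [0.735, 0.678, -0.001, -0.0]
force: [-7.7, -8.9, 12.6]
opening: 0.0127
gripper_force: 61.9
```

Call:
step_arm([
  [0,0,0],
  [0,0,0],
  [0,0,0],
  [0,0,0],
  [0,0,0],
  [0,0,0],
  [0,0,0],
  [0,0,0],
  [0,0,0],
  [0,0,0],
  [0,0,0],
  [0,0,0],
], roll=[0,0,0,0,0,0,0,0,0,0,0,0], grip=[-1,-1,-1,-1,-1,-1,-1,-1,-1,-1,-1,-1])

```text
time: 13.23
tool_pos: [0.5687, 0.047, 0.0684]
tcp_rot: [0.735, 0.678, -0.001, -0.0]
force: [-8.2, -8.1, 12.6]
opening: 0.0125
gripper_force: 61.9
```

```bash
python3 - <<'E'
from h import *
s=snap("scene","scene4"); t=snap("top","top4")
b=cv2.resize(s[190:235,280:340],None,fx=9,fy=9,interpolation=cv2.INTER_CUBIC)
cv2.imwrite("pics/c7.png",b)
E
python3 bub.py scene4 top4
```

```text
scene
g-b [16 16 16 16 16 16 17 16 15 14 21 34 46 54 56 56 55 52 48 43 38 35 30 24
 20 21 28 37 43 43 44 49 55 56 56 56 55 54 49 38 25 15 11 10 10 10 11]
b   [206 206 206 206 206 205 199 179 155 135 121 111 104  99  98  96  91  82
  74  70  74  86  96 104 106 103  96  85  75  70  76  87  93  97  98  96
  92  89  88  91 101 108 113 114 114 114 113]
[-46 -44 -42 -40 -38 -36 -34 -32 -30 -28 -26 -24 -22 -20 -18 -16 -14 -12
 -10  -8  -6  -4  -2   0   2   4   6   8  10  12  14  16  18  20  22  24
  26  28  30  32  34  36  38  40  42  44  46]
top
g-b [ 6  6  6  5  5  5  5  5  4  4  8 23 42 52 54 52 52 52 53 51 46 37 31 26
 16 12 15 26 38 48 47 43 49 53 52 51 51 53 53 51 32 16  2  2  3  4  5]
b   [175 176 176 176 177 178 169 152 124 107 103  93  82  80  82  85  85  86
  86  79  71  64  74  91  94  95  93  90  84  74  69  69  80  85  84  86
  87  85  79  75  82  95 112 110 108 108 108]
[-46 -44 -42 -40 -38 -36 -34 -32 -30 -28 -26 -24 -22 -20 -18 -16 -14 -12
 -10  -8  -6  -4  -2   0   2   4   6   8  10  12  14  16  18  20  22  24
  26  28  30  32  34  36  38  40  42  44  46]
```

View pics/c7.png

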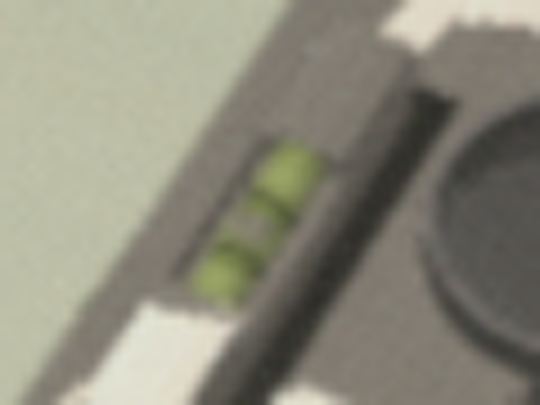

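Seen in scene crop: the bubble lies between both lines, just about centred, maybe 1 mm short. I add a slight turn, then release.

Call:
step_arm([
  [-0.01,-0.01,-0.01],
  [-0.015,-0.015,-0.02],
  [-0.015,-0.015,-0.02],
  [-0.015,-0.015,-0.02],
  [-0.015,-0.015,-0.02],
  [-0.015,-0.015,-0.02],
], roll=[0.015,0.025,0.025,0.025,0.025,0.025], grip=[-1,-1,-1,-1,-1,-1])

```text
time: 13.83
tool_pos: [0.5684, 0.0468, 0.0688]
tcp_rot: [0.752, 0.659, 0.0, 0.0]
force: [0.9, 1.4, -1.1]
opening: 0.0125
gripper_force: 60.1
```

Call:
step_arm([
  [0,0,0],
  [0,0,0],
  [0,0,0],
  [0,0,0],
  [0,0,-0.3],
  [0,0,-0.7],
  [0,0,-1],
  [0,0,-1],
  [0,0,-1],
  [0,0,-1],
], roll=[0,0,0,0,0,0,0,0,0,0], grip=[-0.5,-0.2,0,0,0,0,0,0,0,0])

```text
time: 14.67
tool_pos: [0.5679, 0.0468, 0.1482]
tcp_rot: [0.752, 0.659, -0.0, -0.0]
force: [0.0, -0.8, 0.2]
opening: 0.0428
gripper_force: 0.0
```

```bash
python3 - <<'E'
from h import *
s=snap("scene","scene5"); t=snap("top","top5")
E
python3 bub.py scene5 top5
```

```text
scene
g-b [17 16 17 18 17 17 18 18 17 18 22 32 44 53 55 55 54 51 48 43 38 38 33 25
 20 19 22 30 38 40 42 47 52 55 55 55 54 54 49 38 25 16 11 11 10 10 10]
b   [204 204 203 202 202 202 202 201 202 199 180 146 117  99  96  95  89  80
  72  68  72  84  95 102 104 103  99  88  76  70  75  86  93  96  96  94
  92  89  87  90  99 107 111 112 112 112 112]
[-46 -44 -42 -40 -38 -36 -34 -32 -30 -28 -26 -24 -22 -20 -18 -16 -14 -12
 -10  -8  -6  -4  -2   0   2   4   6   8  10  12  14  16  18  20  22  24
  26  28  30  32  34  36  38  40  42  44  46]
top
g-b [ 6  6  6  5  6  5  5  5  4  3  3 20 41 51 54 52 52 52 52 50 47 39 35 30
 18 11 12 21 33 47 47 41 48 51 51 51 52 52 53 51 33 16  1  2  4  5  5]
b   [174 175 174 174 175 175 176 177 179 178 168 128  83  78  80  82  82  84
  87  78  68  61  70  86  92  95  94  92  86  72  65  65  80  87  88  86
  85  84  80  76  82  94 111 111 108 107 107]
[-46 -44 -42 -40 -38 -36 -34 -32 -30 -28 -26 -24 -22 -20 -18 -16 -14 -12
 -10  -8  -6  -4  -2   0   2   4   6   8  10  12  14  16  18  20  22  24
  26  28  30  32  34  36  38  40  42  44  46]
```

The bubble is still centred, within about 1 mm in both views, and the level is free. Next I turn the gripper a quarter turn and press on both end blocks with the open fingertips.

Call:
step_arm([
  [0,0,-0.4],
  [-0.4,-0.1,-0.65],
  [-0.8,-0.3,-0.65],
  [-1,-0.35,-0.65],
], roll=[0,0,0,0], grip=[0,0,0,0])

```text
time: 15.1
tool_pos: [0.5282, -0.0305, 0.2006]
tcp_rot: [0.752, 0.659, -0.0, -0.0]
force: [0.8, 0.5, -0.7]
opening: 0.0426
gripper_force: 0.0
```

Call:
step_arm([
  [-0.4,0,0],
  [-0.685,0,0],
  [-0.685,0,0],
  [-0.685,0,0],
  [-0.685,0,0],
  [-0.685,0,0],
  [-0.685,0,0],
  [-0.685,0,0],
  [-0.685,0,0],
  [-0.685,0,0],
  [-0.685,0,0],
  [-0.685,0,0],
  [-0.685,0,0],
  [-0.685,0,0],
], roll=[0.055,0.11,0.165,0.22,0.275,0.33,0.385,0.44,0.495,0.55,0.6,0.65,0.65,0.65], grip=[0,0,0,0,0,0,0,0,0.5,1,1,1,1,1])

```text
time: 16.27
tool_pos: [0.5226, -0.0831, 0.1999]
tcp_rot: [0.999, 0.041, -0.001, -0.0]
force: [-0.3, 0.1, -0.7]
opening: 0.0856
gripper_force: 0.0
```

Call:
step_arm([
  [0,0,0.4],
  [0,0,0.8],
  [0,0,1],
  [0,0,1],
  [0,0,1],
], roll=[0,0,0,0,0], grip=[1,1,1,1,1])

```text
time: 16.68
tool_pos: [0.5227, -0.0831, 0.1202]
tcp_rot: [0.999, 0.04, -0.001, -0.0]
force: [-0.3, 0.7, 0.7]
opening: 0.0854
gripper_force: 0.0
```

Call:
step_arm([
  [0,0,0.3],
  [0,0,0.55],
  [0,0,0.65],
  [0,0,0.7],
  [0,0,0.7],
  [0,0,0.7],
], roll=[0,0,0,0,0,0], grip=[1,1,1,1,1,1])

```text
time: 17.18
tool_pos: [0.5234, -0.0833, 0.0657]
tcp_rot: [0.999, 0.039, 0.001, 0.0]
force: [0.1, 0.0, -0.3]
opening: 0.0857
gripper_force: 0.0
```

Call:
step_arm([
  [0,0,0.02],
  [0,0,0.04],
  [0,0,0.06],
  [0,0,0.075],
  [0,0,0.075],
  [0,0,0.075],
], roll=[0,0,0,0,0,0], grip=[1,1,1,1,1,1])

```text
time: 17.68
tool_pos: [0.5228, -0.0832, 0.0586]
tcp_rot: [0.999, 0.039, -0.0, 0.0]
force: [0.5, 0.3, 0.2]
opening: 0.0851
gripper_force: 0.0
```

Call:
step_arm([
  [0,0,0.01],
  [0,0,0.02],
  [0,0,0.025],
  [0,0,0.03],
  [0,0,0.03],
  [0,0,0.03],
], roll=[0,0,0,0,0,0], grip=[1,1,1,1,1,1])

```text
time: 18.18
tool_pos: [0.5228, -0.0831, 0.0562]
tcp_rot: [0.999, 0.039, -0.0, 0.0]
force: [0.2, -0.4, 0.1]
opening: 0.0853
gripper_force: 0.0
```

Run:
```python
from h import *
s=snap("scene","scene6"); t=snap("top","top6")
b=cv2.resize(s[160:260,270:370],None,fx=5.6,fy=5.6,interpolation=cv2.INTER_CUBIC)
cv2.imwrite("pics/c8.png",b)
```

```text
(no output)
```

View pics/c8.png

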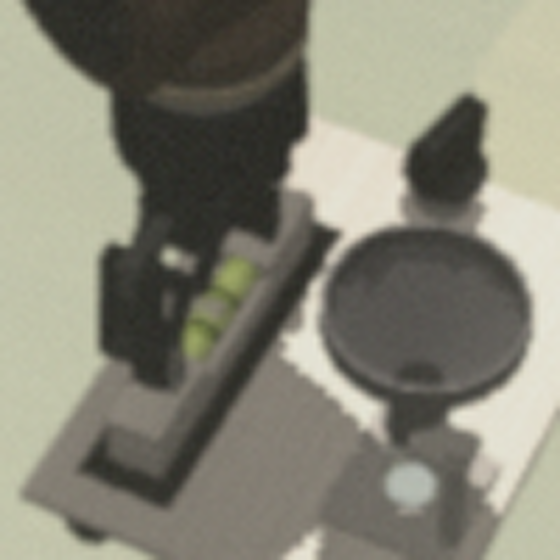

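The near fingertip hovers just over the near end block, around scene (298,228), and is centred across it. The bubble still stands between the lines. I now press gently.

Call:
step_arm([
  [0,0,0.005],
  [0,0,0.01],
  [0,0,0.015],
  [0,0,0.02],
  [0,0,0.02],
  [0,0,0.02],
], roll=[0,0,0,0,0,0], grip=[1,1,1,1,1,1])

```text
time: 18.78
tool_pos: [0.5228, -0.0832, 0.0546]
tcp_rot: [0.999, 0.039, -0.0, 0.0]
force: [0.6, 0.5, -0.5]
opening: 0.0856
gripper_force: 0.0
```

Call:
step_arm([
  [0,0,0.005],
  [0,0,0.01],
  [0,0,0.015],
  [0,0,0.015],
  [0,0,0.015],
], roll=[0,0,0,0,0], grip=[1,1,1,1,1])

```text
time: 19.2
tool_pos: [0.5229, -0.0832, 0.0534]
tcp_rot: [0.999, 0.039, 0.0, 0.0]
force: [0.2, 0.5, 0.2]
opening: 0.0855
gripper_force: 0.0
```

Call:
step_arm([
  [0,0,0.005],
  [0,0,0.01],
  [0,0,0.015],
  [0,0,0.015],
  [0,0,0.015],
], roll=[0,0,0,0,0], grip=[1,1,1,1,1])

```text
time: 19.62
tool_pos: [0.5229, -0.0832, 0.0527]
tcp_rot: [0.999, 0.039, 0.0, 0.0]
force: [-1.9, 0.2, 7.0]
opening: 0.0854
gripper_force: 3.6
```

Call:
step_arm([
  [0,0,0.005],
  [0,0,0.005],
  [0,0,0.005],
  [0,0,0.005],
  [0,0,0.005],
  [0,0,0.005],
  [0,0,0.005],
  [0,0,0.005],
  [0,0,0.005],
  [0,0,0.005],
  [0,0,0.005],
  [0,0,0.005],
  [0,0,0.005],
  [0,0,0.005],
  [0,0,0.005],
], roll=[0,0,0,0,0,0,0,0,0,0,0,0,0,0,0], grip=[1,1,1,1,1,1,1,1,1,1,1,1,1,1,1])

```text
time: 20.87
tool_pos: [0.523, -0.0832, 0.0527]
tcp_rot: [0.999, 0.039, 0.0, 0.0]
force: [-3.3, 1.1, 12.0]
opening: 0.0855
gripper_force: 6.0
```

```bash
python3 - <<'E'
from h import *
s=snap("scene","scene7"); print(manip.sense()["force"])
E
python3 bub.py scene7
```

```text
[-3.36348446  1.45418808 11.7699381 ]
scene
g-b [ 5  6  6  6  6  6  7  7  7  9 16 26 37 46 51 54 54 53 51 45 42 42 37 27
 21 18 21 31 40 43 45 51 57 58 57 58 57 57 51 40 25 16 11 10  9  8  6]
b   [ 59  53  53  55  58  62  66  69  73  76  80  81  83  86  89  90  87  79
  71  67  71  83  95 103 106 104  98  87  75  69  75  86  94  97  98  97
  95  91  89  92 101 110 114 113 103  82  61]
[-46 -44 -42 -40 -38 -36 -34 -32 -30 -28 -26 -24 -22 -20 -18 -16 -14 -12
 -10  -8  -6  -4  -2   0   2   4   6   8  10  12  14  16  18  20  22  24
  26  28  30  32  34  36  38  40  42  44  46]
```

The bubble is unmoved and centred between the lines, with a steady push of 12 N. I hand the job in.

```bash
python3 -c "
from rig import manip
print(manip.close_job())"
```

```text
the job is handed in; nothing more can be done
None
```

I laid the level on the pad, turned the thumbscrew until the bubble centred to within about 1 mm, and handed the job in at about 21 s with the fingers pressing the level down at about 12 N; no verdict was returned.

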